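# Hold a ball finial down in the sprung drilling cradle

### The arm

A 6-joint arm with a two-finger parallel gripper is mounted at the origin on the work surface. World frame = base frame: x ahead of the robot, y to its left, z up, the work surface at z = 0. Lengths are in m, angles in rad, forces in N, time in s.
With the tool pointing down it reaches from about 0.35 to 0.85 m from the base axis. Payload 8.1 kg.
Tool frame: the origin (TCP) lies at the centre of the arm's flange, where the gripper is bolted on; the fingertips stand 186 mm ahead of it and the grasp point (between the pads) lies 167 mm ahead of it; z points along the fingers, y is the direction in which the jaws open and shut (so a half turn about z gives the same grasp; the last joint's range is limited). The gripper opens to 93 mm and grips with 3 to 60 N. Pads are 15 mm wide; open, the fingers measure 128 mm over their backs; the gripper's body (75 mm by 188 mm) begins 65 mm behind the grasp point.
Start: joints at [-1.194, 0.13, 1.488, -0, 1.523, -0.085], TCP at [0.267, -0.537, 0.405] pointing down, gripper open.
Joint ranges: [-2.96, 2.96], [-0.89, 2.26], [0.02, 2.5], [-1.34, 4.48], [0, 2.73], [-2.66, 2.66]. Speed limits (rad/s): [2.39, 2.39, 2.79, 3.14, 3.14, 3.14].

### API

Orientations are given as a rotation vector (axis times angle).
In Python, from plant import robot, viewer, order gives the robot as it stands.
- The arm moves only by the tool apply_moves, never from a script. Its argument "deltas" is a list of rows, each a list of 3 entries, a list of its own where there are three numbers: the finger opening in mm, from 0 to 93, then the shift along the tool's x, y, z in mm, then the turn about the tool's z in rad. In form: [[grip, [dx, dy, dz], yaw], ...]. A call has 1 to 5 rows; each row shifts and turns the commanded pose from where the row before left it, along the tool's axes as they then stand; what a row does not reach is not made up. A row lasts 1/8 s, in which the tool goes at most 62.5 mm and 10.7 degrees, less where a joint would pass 70% of its speed; a pose out of reach is approached as far as the arm can. A call is refused whole if a number of a shift passes 62.5 or a number of a turn 0.188, either way. A call with a gripper value outside its range is refused whole. The fingers move at their own pace and stop on an object; "grip_force" is the grip in N (left out, the last holds). Time passes only in rows, so rows that do not move let the fingers close. It gives the time, the measured TCP pose, the force and the opening at its end, in the units of the state.
- robot.read_state(): the state, without advancing time (a new reading comes with each control period).
- viewer.read_camera(name): name is "side" or "top" or "wrist"; returns the picture (384x512x3 uint8, blue, green, red); there is no depth.
- viewer.get_calibration(name): a dict with "fx", "fy", "cx", "cy" (pixels), "distortion" ([k1, k2, p1, p2, k3] as OpenCV has them; the pictures are not rectified), "R" (3x3) and "t" (3): a world point X has camera coordinates R X + t. Camera axes: x right, y down, z forward; pixel columns grow to the right and rows downward; lengths in m; the calibration is good to about 2 mm. A picture is of the moment at which its call begins: read the wrist's pose just before it. get_calibration takes no time and is no camera call; for the wrist camera it gives the pose at the moment of the call.
- order.close_job(): hands the job in, once; it reports no verdict.
The state is a dict: "t": time; "q": joint angles; "dq": joint speeds; "joint_torque": joint torques, N m; "tool_pos": TCP position; "orientation": TCP orientation; "force": force on the tool from outside, world axes, zero at the start; "wrist_torque": the same for the moment, N m; "opening": finger opening in m.
Only numpy, scipy, OpenCV 4.12 (cv2) and the standard library are available. Lean on these libraries where they do the work, as an engineer would, in place of code of your own. Each camera call takes 0.05 s, during which the arm holds its last target. There are 200 camera calls.

### The job

Pull the ball-shaped oak finial straight up out of its sprung socket in the rack, set it tenon-down in the sprung ring cradle so that the ball sits in the ring, and press it down until the ring has sunk most of the way to its stop. Finish while still holding it pressed down there, upright and by the finial alone (the gripper does not push on the ring), as if for the drill. Leave the square finial in its socket and do not disturb the glue bottle, the try square or the screwdriver.

Things in the scene. Friction and masses are not known exactly. Their poses are not given: they have to be found in the camera images.
- ball (a point): Centre of the 64 mm ball of the ball finial: turned pale oak, 140 mm tall, about 0.14 kg, round about its z axis (up). Below the ball a thin 24 mm collar and a tenon 18 mm in diameter, 30 mm long, grooved round its middle, tip 63 mm below this point; above it a grip stub. It starts upright in either one of the rack's two sockets.
- stub (a point): Middle of the ball finial's plain cylindrical grip stub, 30 mm in diameter, 50 mm tall: on the axis, 52 mm above the ball's centre; the stub reaches 25 mm above and below this point.
- square_stub (a point): Middle of the grip stub (30 mm in diameter, 50 mm tall) of the other finial, which stays in the rack: same oak, same tenon, but a square block 50 x 50 x 44 mm in place of the ball; top of the stub 25 mm above this point.
- rack: Oak block fixed to the bench, 76 (x) by 240 (y) by 45 mm high; origin at its underside's centre, z up. Sockets 20 mm wide, 34 mm deep at y = +62 and -62 mm hold a finial each, collar on the rack's top, ball centre 78 mm above the bench. Sprung plungers (brass housings on both long sides) grip the tenon's groove: a straight pull up of 8 to 16 N frees it in 20 mm; clear of the socket after 30 mm.
- cradle: Plywood board 180 x 180 x 18 mm fixed to the bench, origin at the centre of its underside, z up, carrying three upright spring posts and, on them, the sprung ring, whose axis is the board's z axis.
- ring_seat (a point): Centre of the top face of the cradle's level aluminium ring: inner diameter 48, outer 80, 12 mm thick, top 94 mm above the bench when free; moves down with it. Three 19 mm spring sleeves stand 64 mm from the axis, 14 mm above the ring's top, one at the cradle's -x. Tenon and collar pass through the ring; the ball rests on its inner edge, ball centre 21 mm above this point.
- ring (a joint): How far the ring is pressed down, in m: 0 free (up), 0.025 at its bottom stop. It takes about 5 N to start it, 0.35 N more for each mm, about 14 N at the stop, and it springs back when let go. The weight of the finial does not move it.
- glue: White glue bottle with a black cap, 60 mm in diameter, 170 mm tall, standing upright near the far edge; origin at the centre of its underside. To be left alone.
- try_square: Try square lying flat near the far edge: dark wooden stock 115 x 22 x 16 mm along its x, centred on the origin (underside), steel blade 35 mm wide and 3 mm thick reaching to 161 mm along its +y. To be left alone.
- screwdriver: Screwdriver 160 mm long with a wooden handle, lying flat on the bench close in front of the robot; origin on the bench under it, x along its length. To be left alone.
Not all that is in view belongs to the job. Leave any red look-alike of the part that bears ball alone.

How it is judged:
By the outcome, as a careful person would: the job done as asked, in the order asked, and still so for the second after the job is handed in, while the arm keeps its last pose, push and grip.
It also fails if it takes over 45 s, if anything falls off the work surface, if the arm or the gripper's body presses on something with over 40 N, if the wrist force passes 120 N, or if a joint passes its speed limit or range.

## Working session

There is one attempt and no reset: what is moved stays moved. The work goes in short steps, Python scripts to look and compute and a tool call to move; the robot and the scene stay as the last step left them, time stands still between calls to the robot, and variables do not carry over. Pictures are saved under pics/ and viewed, about 8 in all and at most 12, crops included, and the job is handed in when it is done.

Besides the shell and the picture viewer there is one more tool, called after "Request:" by a JSON object that holds its "op" and its "data", one argument or row to a line. apply_moves: Moves the arm, as the interface text tells. Its arguments: {"type":"object","properties":{"deltas":{"type":"array"},"grip_force":{"type":"number"}},"required":["deltas"]}

```bash
mkdir -p pics; ls; cat > h.py <<'E'
import numpy as np, cv2
from plant import robot, viewer, order
def snap(name,fn):
    im=viewer.read_camera(name); cv2.imwrite('pics/'+fn,im); return im
def ray(cal,u,v):
    K=np.array([[cal['fx'],0,cal['cx']],[0,cal['fy'],cal['cy']],[0,0,1.]])
    p=cv2.undistortPoints(np.array([[[u,v]]],float),K,np.array(cal['distortion'],float))[0,0]
    R=np.array(cal['R']);t=np.array(cal['t'])
    return -R.T@t, R.T@np.array([p[0],p[1],1.])
def atz(cal,u,v,z):
    c,d=ray(cal,u,v); return c+d*(z-c[2])/d[2]
def proj(cal,X):
    K=np.array([[cal['fx'],0,cal['cx']],[0,cal['fy'],cal['cy']],[0,0,1.]])
    R=np.array(cal['R']);t=np.array(cal['t'],float)
    return cv2.projectPoints(np.array(X,float).reshape(-1,3),cv2.Rodrigues(R)[0],t,K,np.array(cal['distortion'],float))[0][:,0]
E
python3 - <<'E'
from h import *
import json
s=robot.read_state();print(s)
a=snap('top','top0.png');b=snap('side','side0.png')
for n in('top','side'):
    c=viewer.get_calibration(n);R=np.array(c['R']);print(n,-R.T@np.array(c['t']),R.round(2).tolist(),c['fx'],c['distortion'])
E
```

```text
pics
{'t': 0.0, 'q': array([-1.19439051e+00,  1.31130913e-01,  1.48929619e+00, -2.28139589e-05,
        1.52301376e+00, -8.53845843e-02]), 'dq': array([-0.00107359, -0.00064378, -0.00042643,  0.00084357,  0.00087389,
       -0.00155323]), 'joint_torque': array([ 2.99327432e-03, -5.59841180e+01, -4.91757202e+01,  7.70101044e-02,
        3.53174075e-02, -1.22102815e-04]), 'tool_pos': array([ 0.26726675, -0.53691736,  0.40369593]), 'orientation': array([-3.05644345e+00, -7.18534482e-01,  4.56102171e-04]), 'force': array([-0.29268111, -0.05171508,  1.00492656]), 'wrist_torque': array([0.0068797 , 0.03936327, 0.01302017]), 'opening': 0.09310929267059101}
top [ 0.48774929 -0.00482137  0.94521232] [[-0.02, -1.0, 0.02], [-0.99, 0.02, -0.13], [0.13, -0.02, -0.99]] 379.25565118170493 [-0.11751686  0.          0.          0.          0.        ]
side [0.30933747 0.89552395 0.78357269] [[-0.96, -0.28, 0.01], [-0.17, 0.56, -0.81], [0.22, -0.78, -0.58]] 461.26335614395936 [-0.04037992  0.          0.          0.          0.        ]
```

View pics/top0.png

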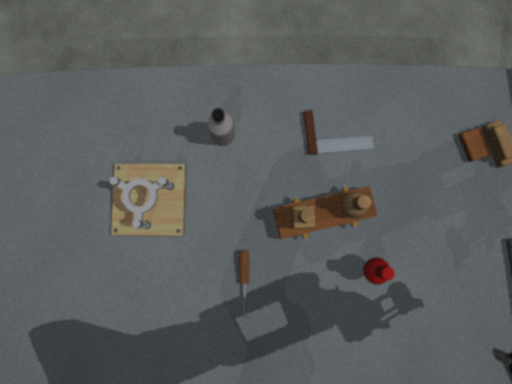

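View pics/side0.png

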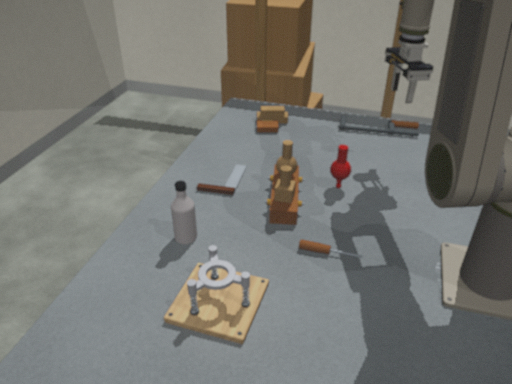

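The top view shows the rack with finials at about (303,215), which looks square, and (356,203), which looks round. The red look-alike is at (378,271) and the cradle ring at about (139,196). The candidate is the round oak finial at (356,203). I'll confirm it in an enlarged crop.

```bash
python3 - <<'E'
from h import *
a=cv2.imread('pics/top0.png');b=cv2.imread('pics/side0.png')
up=lambda im,x,y,w,h,k:cv2.resize(im[y:y+h,x:x+w],None,fx=k,fy=k,interpolation=cv2.INTER_CUBIC)
A=up(a,265,175,133,100,3);B=up(b,260,130,133,100,3);C=up(a,100,150,100,100,3);D=up(b,160,235,133,100,3)
C=cv2.copyMakeBorder(C,0,0,0,99,cv2.BORDER_CONSTANT)
out=np.vstack([np.hstack([A,B]),np.hstack([C,D])]);out=cv2.convertScaleAbs(out,alpha=1.5)
cv2.imwrite('pics/crop1.png',out);print(out.shape)
E
```

```text
(600, 798, 3)
```

View pics/crop1.png

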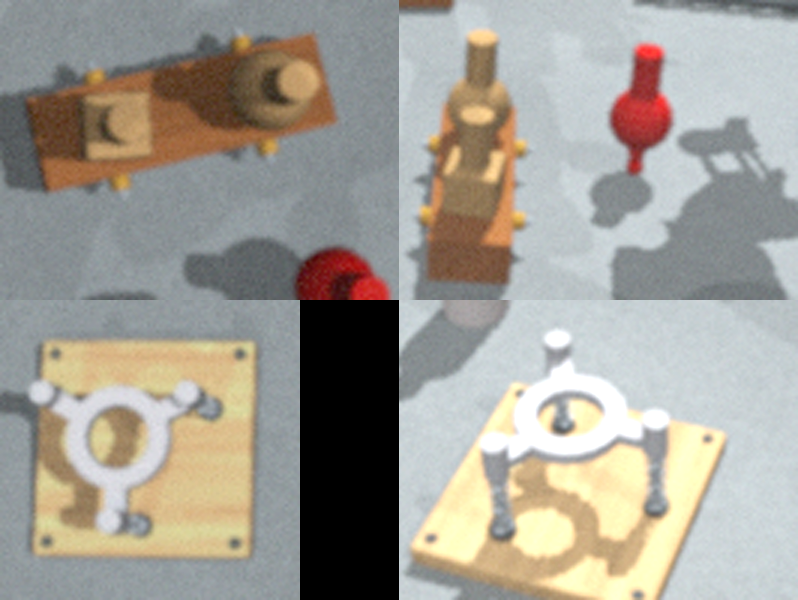

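The crop confirms it. The round oak ball finial is in the rack's right-hand socket (ball about (357,205), stub top about (365,202)). The square one is at (303,215) and stays. The red one stands separately at (378,271). The ring centre is at about (139.7,195.7) in top and (217,273) in side.

```bash
python3 - <<'E'
from h import *
T=viewer.get_calibration('top');S=viewer.get_calibration('side')
def tri(a,b):
    c1,d1=ray(T,*a);c2,d2=ray(S,*b)
    st=np.linalg.lstsq(np.c_[d1,-d2],c2-c1,rcond=None)[0];p,q=c1+d1*st[0],c2+d2*st[1]
    return ((p+q)/2).round(4),np.linalg.norm(p-q).round(4)
print('stubtop',atz(T,364.7,201.7,.155),atz(S,287.7,142.3,.155),tri((364.7,201.7),(287.7,142.3)))
print('ball',atz(T,356.7,205,.078))
print('ring',atz(T,139.7,195.7,.094),atz(S,217,273.3,.094),tri((139.7,195.7),(217,273.3)))
for u,v in((41,392),(186,390),(110,521)): print('sleeve',atz(T,u/3+100,(v-300)/3+150,.108))
for u,v in((26,98),(316,35),(337,122),(48,190)): print('rack',atz(T,u/3+265,v/3+175,.045))
print('sqtop',atz(T,265+117/3,175+122/3,.145), 'red',atz(T,386,272,.155),'glue',atz(T,218,115,.17))
s=robot.read_state();print(s['tool_pos'],cv2.Rodrigues(s['orientation'])[0].round(3))
E
```

```text
stubtop [ 0.55926186 -0.25078384  0.155     ] [ 0.55654898 -0.24818417  0.155     ] (array([ 0.5584, -0.2516,  0.153 ]), np.float64(0.0021))
ball [ 0.55896627 -0.2552653   0.078     ]
ring [0.58911361 0.24293092 0.094     ] [0.58678437 0.24729529 0.094     ] (array([0.5889, 0.2438, 0.0903]), np.float64(0.0013))
sleeve [0.62277943 0.29943497 0.108     ]
sleeve [0.62187059 0.18871146 0.108     ]
sleeve [0.52513   0.2449168 0.108    ]
rack [ 0.55979832 -0.06377719  0.045     ]
rack [ 0.60562539 -0.30124309  0.045     ]
rack [ 0.53461697 -0.31447325  0.045     ]
rack [ 0.48673652 -0.07914061  0.045     ]
sqtop [ 0.53338363 -0.12113904  0.145     ] red [ 0.41010782 -0.28923698  0.155     ] glue [0.74923617 0.05691439 0.17      ]
[ 0.26728182 -0.53694078  0.40377361] [[ 0.895  0.446 -0.001]
 [ 0.446 -0.895  0.002]
 [ 0.    -0.002 -1.   ]]
```

Request:
{"op": "apply_moves", "data": {
  "deltas": [
    [93,[49,-16,0],0],
    [93,[49,-16,0],0],
    [93,[49,-16,0],0],
    [93,[49,-16,0],0],
    [93,[49,-16,0],0]
  ],
  "grip_force": 30
}}

```text
t: 0.72
tool_pos: [0.4519, -0.355, 0.4043]
orientation: [-3.058, -0.719, 0.001]
force: [0.6, -0.4, 0.2]
opening: 0.0926
```

Request:
{"op": "apply_moves", "data": {
  "deltas": [
    [93,[49,-16,0],0],
    [93,[49,-16,0],0],
    [93,[45,-14,0],0],
    [93,[0,0,0],0],
    [93,[0,0,0],0]
  ]
}}

```text
t: 1.35
tool_pos: [0.5583, -0.2516, 0.4042]
orientation: [-3.058, -0.72, 0.002]
force: [0.1, 0.5, 0.6]
opening: 0.0929
```

```bash
python3 - <<'E'
from h import *
s=robot.read_state();print(s['t'],s['tool_pos'],s['force'],cv2.Rodrigues(s['orientation'])[0].round(4))
snap('wrist','w1.png');W=viewer.get_calibration('wrist');print(np.round(W['R'],2),-np.array(W['R']).T@W['t'])
print(proj(W,[[.558,-.251,.155],[.558,-.251,.078]]))
E
```

```text
1.35 [ 0.55828722 -0.25162404  0.40417645] [0.11319592 0.50449228 0.55915174] [[ 8.95e-01  4.46e-01 -1.20e-03]
 [ 4.46e-01 -8.95e-01  1.00e-04]
 [-1.00e-03 -6.00e-04 -1.00e+00]]
[[ 0.45 -0.9   0.  ]
 [-0.85 -0.42  0.3 ]
 [-0.27 -0.14 -0.95]] [ 0.63513429 -0.21353649  0.38523316]
[[256.19223524 208.33932851]
 [256.42198589 182.05013487]]
```

View pics/w1.png

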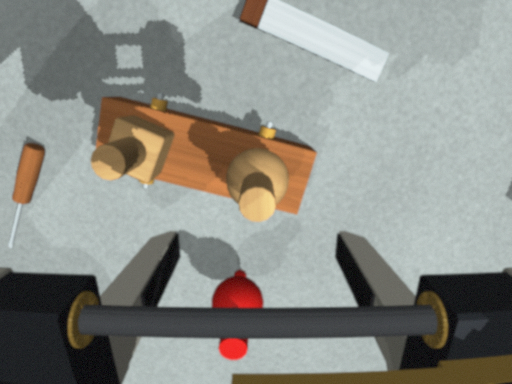

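The wrist view shows the stub top centred at about (257.5,203), and the ball behind it at about (257,178). The fingers straddle it, and the red one is clear below.

```bash
python3 - <<'E'
from h import *
W=viewer.get_calibration('wrist');s=robot.read_state();R=cv2.Rodrigues(s['orientation'])[0]
im=cv2.imread('pics/w1.png')[150:230,210:310]
g=cv2.convertScaleAbs(cv2.resize(im,None,fx=6,fy=6,interpolation=cv2.INTER_CUBIC),alpha=1.3);cv2.imwrite('pics/w1c.png',g)
for p in((257.5,203),(257.5,204.5)):
    X=atz(W,*p,.155);print(X,R.T@(X-s['tool_pos']))
E
```

```text
[ 0.56245197 -0.24993616  0.155     ] [5.21326999e-03 1.28124352e-04 2.49333334e-01]
[ 0.5613347  -0.25049197  0.155     ] [3.96538297e-03 1.28573121e-04 2.49334405e-01]
```

View pics/w1c.png

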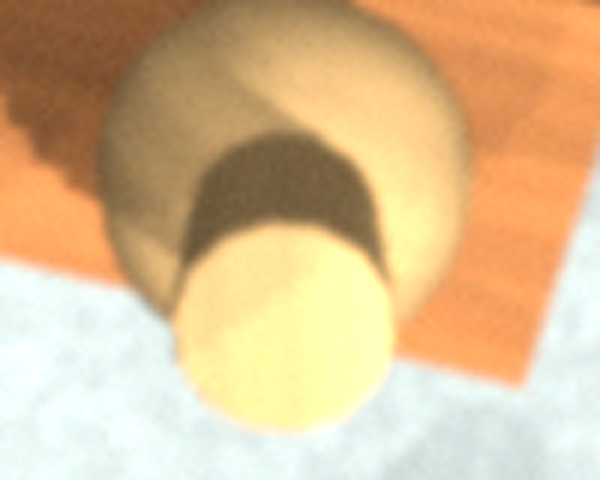

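Request:
{"op": "apply_moves", "data": {
  "deltas": [
    [93,[3,0,25],0],
    [93,[0,0,30],0],
    [93,[0,0,30],0],
    [93,[0,0,19],0],
    [93,[0,0,0],0]
  ],
  "grip_force": 40
}}

```text
t: 2.02
tool_pos: [0.5602, -0.2506, 0.299]
orientation: [-3.057, -0.717, 0.004]
force: [-0.2, 0.0, 0.8]
opening: 0.093
```

Request:
{"op": "apply_moves", "data": {
  "deltas": [
    [60,[0,0,0],0],
    [45,[0,0,0],0],
    [36,[0,0,0],0],
    [30,[0,0,0],0],
    [20,[0,0,0],0]
  ]
}}

```text
t: 2.65
tool_pos: [0.5613, -0.2501, 0.3009]
orientation: [3.058, 0.719, 0.0]
force: [0.4, 0.0, 0.2]
opening: 0.0474
```

Request:
{"op": "apply_moves", "data": {
  "deltas": [
    [20,[0,0,0],0],
    [20,[0,0,0],0],
    [20,[0,0,0],0],
    [20,[0,0,0],0]
  ]
}}

```text
t: 3.15
tool_pos: [0.5612, -0.25, 0.3007]
orientation: [-3.058, -0.719, 0.0]
force: [-1.5, 1.1, 0.5]
opening: 0.0296
```

Request:
{"op": "apply_moves", "data": {
  "deltas": [
    [20,[0,0,0],0],
    [20,[0,0,-4],0],
    [20,[0,0,-4],0],
    [20,[0,0,-4],0],
    [20,[0,0,-4],0]
  ]
}}

```text
t: 3.78
tool_pos: [0.5614, -0.2503, 0.3179]
orientation: [3.057, 0.719, 0.001]
force: [-0.1, 0.2, -1.3]
opening: 0.0292
```

Request:
{"op": "apply_moves", "data": {
  "deltas": [
    [20,[0,0,-5],0],
    [20,[0,0,-5],0],
    [20,[0,0,-8],0],
    [20,[0,0,-10],0],
    [20,[0,0,-10],0]
  ]
}}

```text
t: 4.4
tool_pos: [0.5613, -0.2502, 0.3558]
orientation: [3.058, 0.719, 0.001]
force: [-0.5, 0.9, -0.8]
opening: 0.0293
```

```bash
python3 - <<'E'
from h import *
s=robot.read_state();print(s['t'],s['tool_pos'],s['force'],s['wrist_torque'],s['opening'])
a=snap('wrist','w2.png');b=snap('side','s2.png')
cv2.imwrite('pics/c2.png',np.hstack([cv2.resize(a,(400,300)),cv2.resize(b[80:260,200:440],(400,300))]))
E
```

```text
4.4 [ 0.56134012 -0.25019406  0.35578887] [-0.50125961  0.92690537 -0.77528846] [0.02592768 0.01783714 0.02961567] 0.029347908488647653
```

View pics/c2.png

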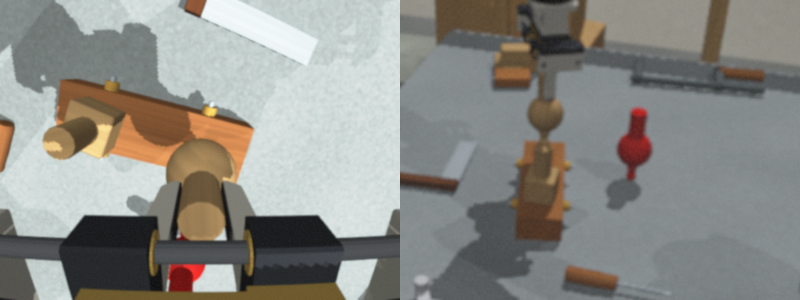

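The finial is held upright and is out of the socket, and the square one is still in place. I'll lift further and carry it over to the cradle.

Request:
{"op": "apply_moves", "data": {
  "deltas": [
    [20,[0,0,-20],0],
    [20,[0,0,-25],0],
    [20,[0,0,-25],0],
    [20,[0,0,-10],0],
    [20,[8,-14,0],0]
  ]
}}

```text
t: 5.12
tool_pos: [0.5622, -0.2343, 0.4356]
orientation: [3.058, 0.716, 0.002]
force: [0.7, 0.9, -1.6]
opening: 0.0295
```

Request:
{"op": "apply_moves", "data": {
  "deltas": [
    [20,[15,-26,0],0],
    [20,[20,-35,0],0],
    [20,[20,-35,0],0],
    [20,[20,-35,0],0],
    [20,[20,-35,0],0]
  ]
}}

```text
t: 5.75
tool_pos: [0.5727, -0.0407, 0.4331]
orientation: [-3.057, -0.719, 0.003]
force: [0.8, -0.7, -1.4]
opening: 0.0295
```

Request:
{"op": "apply_moves", "data": {
  "deltas": [
    [20,[20,-35,0],0],
    [20,[20,-35,0],0],
    [20,[20,-35,0],0],
    [20,[20,-35,0],0],
    [20,[20,-35,0],0]
  ]
}}

```text
t: 6.38
tool_pos: [0.5839, 0.1603, 0.4331]
orientation: [-3.058, -0.72, 0.004]
force: [-0.1, -0.3, -1.5]
opening: 0.0296
```

Request:
{"op": "apply_moves", "data": {
  "deltas": [
    [20,[20,-35,0],0],
    [20,[14,-25,0],0],
    [20,[8,-15,0],0],
    [20,[0,0,0],0],
    [20,[0,0,0],0]
  ]
}}

```text
t: 7.0
tool_pos: [0.589, 0.2432, 0.4344]
orientation: [3.058, 0.718, -0.001]
force: [-0.2, 0.8, -0.8]
opening: 0.0294
```

```bash
python3 - <<'E'
from h import *
s=robot.read_state();p=s['tool_pos'];print(s['t'],p,s['force'],s['opening'],cv2.Rodrigues(s['orientation'])[0].round(4))
a=snap('wrist','w3.png');W=viewer.get_calibration('wrist');b=snap('side','s3.png');S=viewer.get_calibration('side')
g=p+[0,0,-.1707]
Z=np.array([0,0,1.])
pts=[g+.025*Z,g-.025*Z,g-.052*Z,g-.115*Z]
print('w',proj(W,pts),'ring',proj(W,[.589,.2445,.094]));print('s',proj(S,pts),proj(S,[.589,.2445,.094]))
B=cv2.resize(b[140:320,120:320],(400,360));A=cv2.resize(a,(400,300));A=cv2.copyMakeBorder(A,0,60,0,0,cv2.BORDER_CONSTANT)
cv2.imwrite('pics/c3.png',np.hstack([A,B]))
E
```

```text
7.0 [0.58898521 0.24321923 0.43439237] [-0.16758371  0.82767408 -0.83978707] 0.02941103403232048 [[ 8.955e-01  4.450e-01 -5.000e-04]
 [ 4.450e-01 -8.955e-01 -6.000e-04]
 [-7.000e-04  4.000e-04 -1.000e+00]]
w [[256.88551469 285.38474807]
 [256.90111914 239.03528907]
 [256.90717331 222.18565371]
 [256.91742977 194.81546979]] ring [[255.85466953 178.53129173]]
s [[212.09877212 196.38080792]
 [213.38511381 217.59635149]
 [214.04830069 228.48264459]
 [215.51620151 252.455393  ]] [[216.48522992 272.1854689 ]]
```

View pics/c3.png

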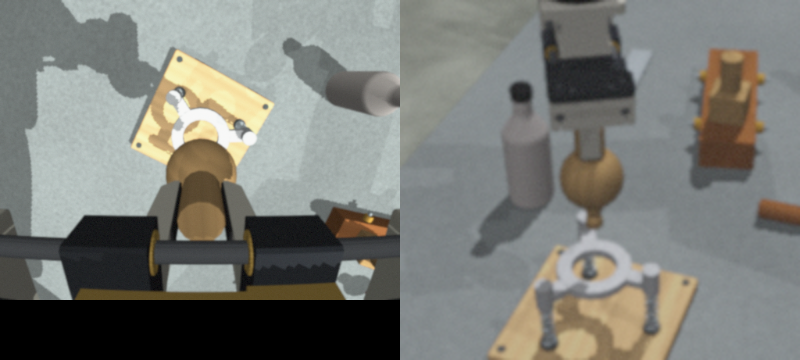

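The finial has not slipped: its heights match the no-slip prediction. The side view gives the ball at about (216,229) and the ring at about (217.5,273.5). I'll lower the tenon into the ring with the ball still clear, then check the centring.

Request:
{"op": "apply_moves", "data": {
  "deltas": [
    [20,[0,0,15],0],
    [20,[0,0,20],0],
    [20,[0,0,20],0],
    [20,[0,0,15],0],
    [20,[0,0,0],0]
  ]
}}

```text
t: 7.72
tool_pos: [0.5884, 0.2438, 0.3622]
orientation: [3.058, 0.719, -0.006]
force: [-0.3, 0.0, -1.4]
opening: 0.0291
```

```bash
python3 - <<'E'
from h import *
s=robot.read_state();p=s['tool_pos'];print(s['t'],p,s['force'],s['opening'])
o=[]
for n,x,y,w,h in(('top',100,150,90,90),('side',175,215,90,90),('wrist',180,130,170,170)):
    a=snap(n,n+'4.png');C=viewer.get_calibration(n)
    print(n,'ball',proj(C,p+[0,0,-.2227])[0].round(1),'ring',proj(C,[.589,.2445,.094])[0].round(1), 'sleeves',proj(C,[[.525,.2445,.108]]).round(1))
    c=cv2.resize(a[y:y+h,x:x+w],(265,265) if 0 else (396,396) if n!='x' else 0,interpolation=cv2.INTER_CUBIC)
    if n!='wrist': o.append(c)
    else: cv2.imwrite('pics/w4c.png',cv2.convertScaleAbs(c,alpha=1.3))
cv2.imwrite('pics/c4.png',cv2.convertScaleAbs(np.hstack(o),alpha=1.4))
E
```

```text
7.725 [0.58841144 0.24382284 0.36218449] [-0.33850411  0.04424878 -1.44983211] 0.029099206071161322
top ball [133.3 193.7] ring [139.  195.8] sleeves [[136.9 223.7]]
side ball [215.9 256. ] ring [216.5 272.2] sleeves [[245.3 273.7]]
wrist ball [257.1 222.1] ring [256.7 200.6] sleeves [[224.1 267.7]]
```

View pics/c4.png

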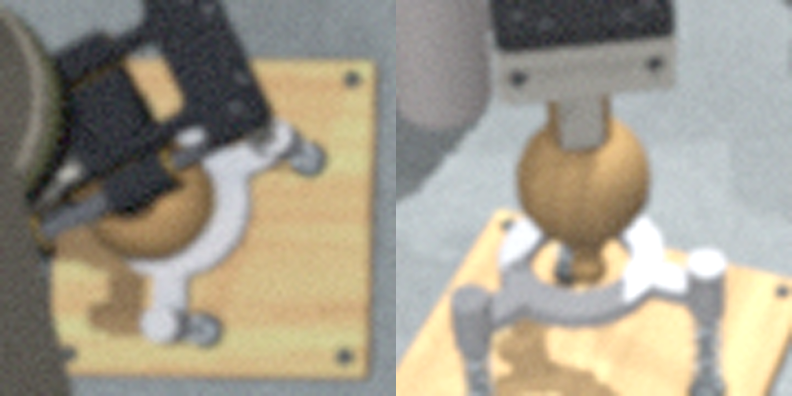

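The tenon is inside the ring and the ball is clear above it. Top has the ball at about (133.3,193.5), which agrees with the TCP. Side has it at about (217.6,256), roughly 1.7 px to the right of the prediction. I'll overlay the predicted outlines on all three views to settle that.

```bash
python3 - <<'E'
from h import *
s=robot.read_state();p=s['tool_pos']; b=p+[0,0,-.2227]
th=np.linspace(0,2*np.pi,200); o=[]
for n,x,y,w in(('top',105,160,70),('side',180,225,80),('wrist',190,140,130)):
    im=cv2.imread(f'pics/{n}4.png');C=viewer.get_calibration(n);k=396/w if n!='top' else 396/w
    c=cv2.convertScaleAbs(cv2.resize(im[y:y+w,x:x+w],(396,396),interpolation=cv2.INTER_CUBIC),alpha=1.3)
    cc=-np.array(C['R']).T@np.array(C['t']);d=cc-b;D=np.linalg.norm(d);d/=D
    e1=np.cross(d,[0,0,1.]);e1/=np.linalg.norm(e1);e2=np.cross(d,e1);r=.032
    ctr=b+d*r*r/D;rr=r*np.sqrt(1-(r/D)**2)
    curves=[ctr+rr*(np.outer(np.cos(th),e1)+np.outer(np.sin(th),e2))]
    for R_ in(.024,.04): curves.append(np.c_[.589+R_*np.cos(th),.244+R_*np.sin(th),np.full(200,.094)])
    for q,col in zip(curves,((0,0,255),(255,0,0),(255,0,0))):
        uv=(proj(C,q)-[x,y]+.5)*k
        cv2.polylines(c,[np.round(uv*16).astype(int).reshape(-1,1,2)],True,col,1,cv2.LINE_AA,4)
    o.append(c)
im=np.hstack(o[1:]);cv2.imwrite('pics/c5.png',im)
E
```

```text
(no output)
```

View pics/c5.png

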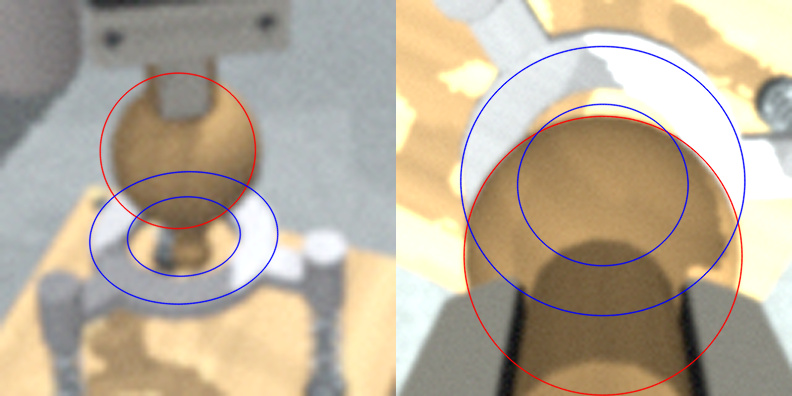

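Both side and wrist put the ring about 3 mm further along tool +x than the ball. Sideways it is aligned. I'll shift by 2.5 mm, then lower to contact and use the lateral force to check the centring.

Request:
{"op": "apply_moves", "data": {
  "deltas": [
    [20,[2.5,0,0],0],
    [20,[0,0,8],0],
    [20,[0,0,8],0],
    [20,[0,0,4],0],
    [20,[0,0,0],0]
  ]
}}

```text
t: 8.5
tool_pos: [0.591, 0.245, 0.3439]
orientation: [3.058, 0.719, -0.002]
force: [0.7, 1.6, -1.2]
opening: 0.0294
```

Request:
{"op": "apply_moves", "data": {
  "deltas": [
    [20,[0,0,2],0],
    [20,[0,0,2],0],
    [20,[0,0,0],0],
    [20,[0,0,0],0]
  ]
}}

```text
t: 9.0
tool_pos: [0.5913, 0.2451, 0.3408]
orientation: [-3.058, -0.719, -0.0]
force: [0.5, 0.2, -1.7]
opening: 0.0294
```

Request:
{"op": "apply_moves", "data": {
  "deltas": [
    [20,[0,0,2],0],
    [20,[0,0,2],0],
    [20,[0,0,0],0],
    [20,[0,0,0],0]
  ]
}}

```text
t: 9.5
tool_pos: [0.5913, 0.2452, 0.3373]
orientation: [-3.058, -0.719, -0.001]
force: [-1.2, 0.4, 4.5]
opening: 0.0292
```

Request:
{"op": "apply_moves", "data": {
  "deltas": [
    [20,[0,0,2],0],
    [20,[0,0,2],0],
    [20,[0,0,2],0],
    [20,[0,0,0],0],
    [20,[0,0,0],0]
  ]
}}

```text
t: 10.12
tool_pos: [0.5914, 0.2452, 0.3311]
orientation: [-3.058, -0.719, -0.001]
force: [-1.7, 0.2, 6.0]
opening: 0.0292
```

```bash
python3 - <<'E'
from h import *
F=[]
for i in range(6):
    viewer.read_camera('wrist');s=robot.read_state();F.append(np.r_[s['force'],s['wrist_torque']])
R=cv2.Rodrigues(s['orientation'])[0];m=np.mean(F,0);print(m.round(2),(R.T@m[:3]).round(2),(R.T@m[3:]).round(3),s['tool_pos'],s['t'])
E
```

```text
[-1.16  0.24  5.6   0.01  0.27 -0.02] [-0.93 -0.73 -5.6 ] [ 0.128 -0.237  0.021] [0.59138196 0.24520673 0.33119724] 10.425
```

Request:
{"op": "apply_moves", "data": {
  "deltas": [
    [20,[-0.8,-0.4,0],0],
    [20,[0,0,2],0],
    [20,[0,0,2],0],
    [20,[0,0,2],0],
    [20,[0,0,0],0]
  ]
}}

```text
t: 11.05
tool_pos: [0.5909, 0.2452, 0.3258]
orientation: [-3.058, -0.719, -0.004]
force: [-0.3, -0.5, 8.3]
opening: 0.0296
```

```bash
cat > f.py <<'E'
from h import *
F=[]
for i in range(6):
    viewer.read_camera('wrist');s=robot.read_state();F.append(np.r_[s['force'],s['wrist_torque']])
R=cv2.Rodrigues(s['orientation'])[0];m=np.mean(F,0);print(m.round(2),(R.T@m[:3]).round(2),(R.T@m[3:]).round(3),s['tool_pos'],s['t'],s['opening'])
E
python3 f.py
```

```text
[ 0.04  0.2   7.2  -0.06  0.04 -0.01] [ 0.14 -0.16 -7.2 ] [-0.041 -0.062  0.008] [0.5908804  0.24517371 0.32588306] 11.35 0.029523797764556853
```

The lateral force is gone, so the ball is centred. The ring is about 11 mm down, and I'll press on by about 10 mm.

Request:
{"op": "apply_moves", "data": {
  "deltas": [
    [20,[0,0,3],0],
    [20,[0,0,3],0],
    [20,[0,0,2],0],
    [20,[0,0,2],0],
    [20,[0,0,0],0]
  ]
}}

```text
t: 11.98
tool_pos: [0.5909, 0.2452, 0.3163]
orientation: [-3.058, -0.719, -0.005]
force: [-1.4, 0.2, 10.7]
opening: 0.0295
```

```bash
python3 f.py; python3 - <<'E'
from h import *
b=snap('side','s6.png');a=snap('wrist','w6.png');t=snap('top','t6.png')
C=viewer.get_calibration('side');p=robot.read_state()['tool_pos']
for d in(0,.021,.025): print(d,proj(C,[.525,.2445,.108-d]).round(1),proj(C,[.589,.244,.094-d]).round(1))
print(proj(C,p+[0,0,-.2227]))
o=[cv2.convertScaleAbs(cv2.resize(i,(396,396),interpolation=cv2.INTER_CUBIC),alpha=1.3) for i in(b[215:315,165:265],a[100:384,114:398])]
cv2.imwrite('pics/c6.png',np.hstack(o))
E
```

```text
[-1.29 -0.2  10.89 -0.15  0.33 -0.02] [ -1.21  -0.39 -10.89] [ 0.009 -0.364  0.018] [0.59094595 0.24519466 0.31649396] 12.275 0.029507397196668835
0 [[245.3 273.7]] [[216.6 272. ]]
0.021 [[245.4 281. ]] [[217.  279.1]]
0.025 [[245.4 282.3]] [[217.1 280.4]]
[[215.51197721 272.29080106]]
```

View pics/c6.png

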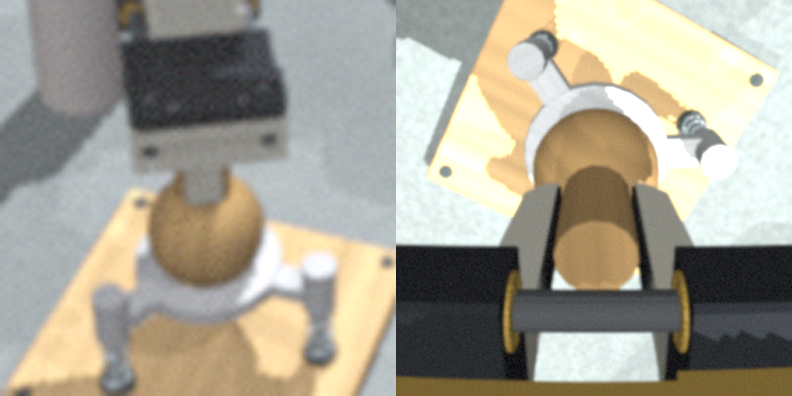

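The ball is seated in the ring and looks upright. The fingers hold only the stub, and the ring is about 21 mm down (about 12.3 N net, below the roughly 14 N at the stop). Handing in.

```bash
python3 -c "
from h import *
s=robot.read_state();print(s['t'],s['force'],s['tool_pos'])
print(order.close_job())"
```

```text
12.425 [-1.56362255 -0.92467182 10.7206808 ] [0.5909279  0.24522353 0.31651147]
the job is handed in; nothing more can be done
None
```

I pulled the ball finial straight up out of the rack, carried it to the cradle and set it tenon-down in the ring. I pressed it down and handed the job in at 12.4 s, still holding it by the stub.

- **Ring depth:** the arm position puts the ring about 21 mm down out of 25. The push of about 12.3 N (readings corrected for the finial's weight) gives the same figure and is below the 14 N at the stop.
- **Upright and clear:** the last pictures show the ball seated, the finial upright by eye, and the fingers clear of the ring. The finial's tilt was not measured on its own.
- **Centring:** the side and wrist cameras put the ring about 3 mm off from where the top camera did. I shifted by 2.5 mm, then back by just under 1 mm until the sideways force vanished at about 11 mm depth. It was back to about 1.3 N at full depth, and I left it there.
- **Other objects:** the arm's path stayed clear of the square finial, glue bottle, try square, screwdriver and red look-alike. I saw none of them disturbed in the pictures along the way, but the last picture shows only part of the scene, so I did not check them all again at the end.

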